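Set the slicer's spring-plunger lever from park to its first step

ROBOT

A 6-joint arm with a two-finger parallel gripper is mounted at the origin on a cart in front of the work surface, level with it; the furniture and walls round the work are solid. World frame = base frame: x ahead of the robot, y to its left, z up, the work surface at z = 0. Lengths are in m, angles in degrees, forces in N, time in s.
With the tool pointing down it reaches from about 0.4 to 0.825 m from the base axis. Payload 7 kg.
Tool frame: the origin (TCP) lies midway between the tips of the shut fingers; the grasp point (between the pads) lies 19 mm behind it; z points along the fingers, y is the line along which they close (so a half turn about z gives the same grasp; the last joint's range is limited). The gripper opens to 88 mm and grips with 3 to 60 N. Pads are 19 mm wide; open, the fingers measure 130 mm over their backs; the gripper's body (78 mm by 193 mm) begins 47 mm behind the grasp point.
Start: joints at [82.053, 20.546, 0.682, 0, -70.136, -16.507], TCP at [0.279, 0.614, 0.227] pointing down, gripper open.
Joint ranges: [-176.03, 176.03], [-82.01, 121.73], [-58.28, 71.71], [-173.87, 95.51], [-174.79, -0.11], [-173.66, 173.66]. Speed limits (degrees/s): [136.94, 136.94, 172.46, 180, 180, 180].

INTERFACE

Orientations are given as a 3x3 rotation matrix whose columns are the frame's x, y, z axes.
In Python, from rig import robot gives the robot as it stands. Calls block until the motion is done:
- robot.goto(position, orientation): joint-space move of the TCP to a pose.
- robot.servo_line(position, ori=None, speed=0.15): straight line of the TCP; ori=None keeps the orientation; speed is the mean speed in m/s.
- robot.movej(angles): joint-space move.
- robot.move_gripper(opening): opening from 0.0 (shut) to 1.0 (fully open); the grip force is fixed at half the most; returns when the fingers have stopped.
- robot.dwell(seconds).
- robot.ik(position, orientation): joint angles nearest the present ones, or None.
- robot.grab_frame(name): name is "scene" or "top"; returns (picture, depth): 480x640x3 uint8, red, green, blue; 480x640 float32, m along the optical axis (not along the pixel's ray), 0 where there is no reading.
- robot.camera_info(name): a dict with "vfov" (degrees; the focal length in pixels is half the picture's height over the tangent of half this angle, whatever the lens; pixels are square), "cx", "cy" (the principal point, pixels), "view" (4x4, takes a point from world to camera coordinates). Camera axes: x right, y down, z forward; pixel columns grow to the right and rows downward; lengths in m; the calibration is good to about 2 mm. A picture is of the moment at which its call begins. camera_info takes no time and is no camera call.
A pose or a line that the arm cannot do raises robot.Unreachable and nothing moves.
- robot.job_done(): hands the job in; it is judged then, once.
Readings, each from a call of its own:
- robot.read_t(): time.
- robot.read_qpos(): joint angles.
- robot.read_qvel(): joint speeds.
- robot.read_effort(): joint torques, N m.
- robot.read_position(): TCP position.
- robot.read_tcp_rot(): TCP orientation.
- robot.read_force(): force on the tool from outside, world axes, zero at the start.
- robot.read_ft_torque(): the same for the moment, N m.
- robot.read_grip_width(): opening from 0.0 (shut) to 1.0 (fully open).
- robot.read_finger_force(): force on a finger pad.
Only numpy, scipy, OpenCV 4.12 (cv2) and the standard library are available. Lean on these libraries where they do the work, as an engineer would, in place of code of your own. Each camera call takes 0.05 s, during which the arm holds its last target. There are 200 camera calls.

TASK

The vegetable slicer is locked in its park position. Pull out the spring plunger at the end of its setting lever, swing the lever clockwise (seen looking onto the sloping deck), and let the pin snap fully home in the very next hole, the first one of the light steel index strip, not a later one. Then let go; leave the lemon, tub and mug where they are.

Things in the scene. Friction and masses are not known exactly. Their poses are not given: they have to be found in the camera images.
- pivot (a point): Pivot of the slicer's setting lever, level with the index plate's top. The slicer is fixed: an aluminium deck 222 x 164 mm that slopes up at 30 degrees, white feed chute on its upper half; its low end looks to the robot's left and near side. Axes: x up the slope (the deck's lower edge is 115 mm down from here), y level along the deck's width, z square out of the deck, 30 degrees from vertical.
- guard_edge (a point): Middle of the free edge of the clear hand guard, a plate 150 mm wide (along y) that sticks out of the chute (whose top is 265 mm over the worktop), 130 mm over the index plate. It overhangs the knob, so a tool that points straight down cannot get in: come in square to the deck (along the pivot's -z), tool tilted 30 degrees, fingers on the knob's two sides along y. Axes as those of pivot.
- plunger_knob (a point): Centre of the black ribbed knob of the plunger: 24 mm diameter, 32 mm long along its axis (pivot's z), 70 mm from the pivot at the lever's end, 43 mm over the index plate's top when home. Under it stands a steel barrel, 20 mm diameter, its top 20 mm below this point when home; the lever's bar lies below that. Axes: the pivot's at the start, then turning with the lever.
- park_hole (a point): Centre of the mouth of the park hole in the dark fixed part of the index plate, where the pin stands at first: 70 mm from the pivot, down the slope and 0.5 rad toward the pivot's -y. The other holes are in the light steel strip on the same arc, on toward +y; holes are 9.5 mm wide along the arc for the 6 mm pin. Axes as those of pivot.
- plunger (a joint): How far the plunger is pulled out along the pivot's z, m: 0 home, 0.016 at most. The spring pushes it in with 4 N at 0, 9 N at full pull. The pin stands 8 mm deep in its hole and is clear of the plate from 0.010 on; let go between holes it rests on the plate at about 0.007 and slides along it with little friction until it drops into a hole.
- lever (a joint): Lever angle, rad: 0 in park, growing as it swings clockwise (seen looking onto the deck), about the pivot's -z, the knob going toward +y. The strip is clamped differently each time: its first hole lies anywhere from 0.50 to 0.70, the next two 0.38 apart beyond it; play 0.025 either way. In a hole the lever is stopped hard; between holes it stays where left and swings with a few newtons.
- lemon: lemon, 72x57x58 mm, beside the slicer on its -y side; origin under its middle. To be left alone.
- tub: white yogurt tub, 72 mm wide, 71 mm high, beside the slicer on its +y side; origin under its middle. To be left alone.
- mug: white mug, 84 mm wide (117 with handle), 92 mm high, at the robot's far left; origin under its middle. To be left alone.

How it is judged (in metres and radians):
On the way:
1. the plunger is pulled and the lever is swung out of the park hole (value of joint plunger above 0.005 m and value of joint lever above 0.12 rad), for 0.05 s.
At the end, for the whole second after the job is handed in: The pin is home (plunger pulled out by less than 2 mm) in the first hole of the index strip (lever between 0.44 and 0.78 rad), the lever at rest (value of joint plunger below 0.002 m and value of joint lever between 0.44 and 0.78 rad and velocity of joint lever between -0.05 and 0.05 rad/s); the robot touches nothing.
It fails at once if the lemon, tub or mug is pushed more than 30 mm (distance of any of lemon, tub, mug from where it was at the start of the episode above 0.03 m).
It also fails if it takes over 38 s, if anything falls off the work surface, if the arm or the gripper's body presses on something with over 40 N, if the wrist force passes 120 N, or if a joint passes its speed limit or range.

## Working session

There is one attempt and no reset: what is moved stays moved. The work goes in short steps, each a Python script; the robot and the scene stay as the last script left them, time stands still between calls to the robot, and variables do not carry over. Pictures are saved under pics/ and viewed, at most 10 in all, crops included, and the job is handed in when it is done.

```bash
mkdir -p pics; ls
python3 - <<'E'
from rig import robot
import cv2,numpy as np
for n in("scene","top"):
    p,d=robot.grab_frame(n); cv2.imwrite(f"pics/{n}0.png",p[...,::-1]); np.savez(f"{n}0.npz",p=p,d=d)
    i=robot.camera_info(n); print(n,i['vfov'],i['cx'],i['cy'],np.round(i['view'],4).tolist(),(d>0).mean())
print(robot.read_t(),robot.read_tcp_rot())
E
```

```text
pics
scene 42.53997147803729 326.9807163962505 237.00433927663565 [[0.8814, -0.4724, 0.0021, -0.4065], [-0.1811, -0.3421, -0.922, 0.3083], [0.4363, 0.8123, -0.3871, 0.7857], [0.0, 0.0, 0.0, 1.0]] 0.9766666666666667
top 56.86671759101992 319.19470045665554 239.01910689973815 [[-0.4334, -0.9012, 0.0106, 0.3993], [-0.8267, 0.3928, -0.4029, 0.4708], [0.3589, -0.1834, -0.9152, 0.9327], [0.0, 0.0, 0.0, 1.0]] 0.9959733072916667
0.1 [[ 9.10244658e-01 -4.14070549e-01 -4.93357591e-04]
 [-4.14070826e-01 -9.10243638e-01 -1.36738145e-03]
 [ 1.17116779e-04  1.44893665e-03 -9.99998943e-01]]
```

View pics/scene0.png

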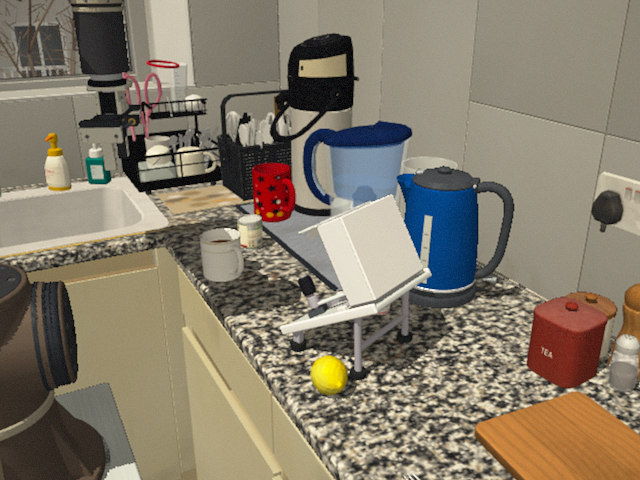

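View pics/top0.png

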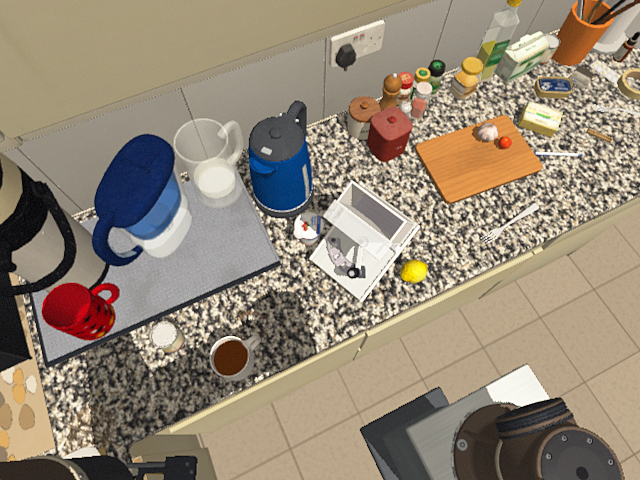

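The scene view shows the slicer at about (360,270), with its dark knob near (307,285), the lemon at (329,374) and the mug at (222,255). The top view shows the deck at about (365,240), the knob near (355,270), the lemon at (413,271) and the tub at (307,228). Next I'll zoom in on both.

```bash
python3 - <<'E'
import cv2,numpy as np
a=cv2.imread("pics/scene0.png")[180:390,270:440]; b=cv2.imread("pics/top0.png")[170:310,285:425]
a=cv2.resize(a,None,fx=2.35,fy=2.35,interpolation=3)[:,:]; b=cv2.resize(b,None,fx=2.8,fy=2.8,interpolation=3)
o=np.zeros((500,800,3),np.uint8); o[:a.shape[0],:a.shape[1]]=a; o[:392,400:792]=b
cv2.imwrite("pics/crop0.png",o)
E
cat > h.py <<'E'
import numpy as np
def cam(i):
    f=240/np.tan(np.radians(i['vfov'])/2); V=np.array(i['view']); return f,i['cx'],i['cy'],V[:3,:3],V[:3,3]
def cloud(i,d):
    f,cx,cy,R,t=cam(i); v,u=np.mgrid[:480,:640]
    P=np.stack([(u-cx)/f*d,(v-cy)/f*d,d],-1); return (P-t)@R
def ray(i,u,v):
    f,cx,cy,R,t=cam(i); r=R.T@np.array([(u-cx)/f,(v-cy)/f,1]); return -R.T@t,r/np.linalg.norm(r)
def tri(r1,r2):
    A=[];b=[]
    M=[np.eye(3)-np.outer(r,r) for _,r in(r1,r2)]
    p=np.linalg.solve(M[0]+M[1],M[0]@r1[0]+M[1]@r2[0]); return p,[np.linalg.norm(m@(p-o)) for m,(o,_) in zip(M,(r1,r2))]
def proj(i,P):
    f,cx,cy,R,t=cam(i); q=R@np.asarray(P)+t; return np.array([q[0]/q[2]*f+cx,q[1]/q[2]*f+cy])
E
python3 - <<'E'
from rig import robot
import numpy as np
from h import *
for n in("scene","top"):
    z=np.load(n+"0.npz"); X=cloud(robot.camera_info(n),z['d']); np.save(n+"X.npy",X)
    for (u,v) in ([(307,285),(310,300),(320,305),(300,322),(350,240),(329,374),(222,265)] if n=="scene" else [(355,270),(352,262),(335,250),(370,285),(375,230),(350,190),(413,271),(232,358),(360,255),(372,262),(330,240)]): print(n,u,v,X[v,u].round(4))
E
```

```text
scene 307 285 [0.4851 0.1171 0.1069]
scene 310 300 [0.4861 0.1082 0.082 ]
scene 320 305 [0.5086 0.1144 0.0633]
scene 300 322 [0.4551 0.0843 0.0598]
scene 350 240 [0.5009 0.0026 0.2302]
scene 329 374 [ 0.4385 -0.0485  0.0444]
scene 222 265 [0.4291 0.4042 0.0367]
top 355 270 [0.4866 0.1233 0.1213]
top 352 262 [0.5241 0.106  0.0621]
top 335 250 [0.5658 0.1304 0.0704]
top 370 285 [0.4585 0.0918 0.051 ]
top 375 230 [0.51   0.0778 0.2423]
top 350 190 [0.614  0.0797 0.2389]
top 413 271 [ 0.4443 -0.0152  0.055 ]
top 232 358 [0.4389 0.4405 0.0636]
top 360 255 [0.5221 0.0891 0.0931]
top 372 262 [0.5001 0.0672 0.0751]
top 330 240 [0.5914 0.1312 0.0772]
```

View pics/crop0.png

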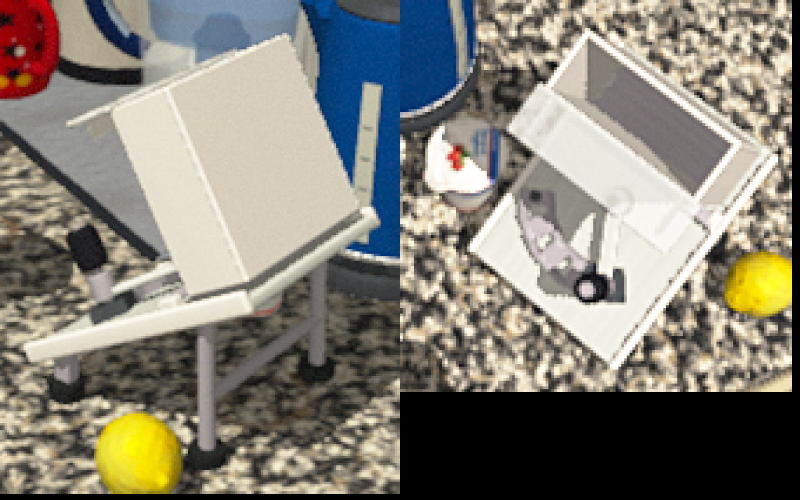

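The crop shows the knob (scene crop (85,245), top crop (592,288)), with the barrel and lever clear. The light strip curves from about (515,200) to (580,270), with hole spots near (543,240) and (553,258). Next I'll fit the deck frame and look at the strip from square on.

```bash
cat > frame.py <<'E'
from rig import robot
import numpy as np,cv2
from h import *
z=np.load("top0.npz");X=np.load("topX.npy");img=z['p']
s=np.load("scene0.npz");XS=np.load("sceneX.npy")
# deck plane from lower white strip
m=np.zeros((480,640),np.uint8); cv2.fillPoly(m,[np.array([[316,260],[330,268],[355,283],[372,283],[375,290],[362,297],[340,280]])],1)
P=X[m>0]; 
for _ in range(6):
    c=P.mean(0); n=np.linalg.svd(P-c)[2][2]; n*=np.sign(n[2]); e=np.abs((P-c)@n); k=e<max(.003,2*np.median(e)) if _<4 else e<.003
    P=P[k]
ez=n; ex=np.array([0,0,1])-n*n[2]; ex/=np.linalg.norm(ex); ey=np.cross(ez,ex)
print("n",n,"slope",np.degrees(np.arccos(n[2])),len(P),"rms",e.std(),'ex',ex,'ey',ey)
R=np.c_[ex,ey,ez]
Q=(X-c)@R; QS=(XS-c)@R
E
python3 - <<'E'
from frame import *
near=(np.abs(Q[...,2])<.004)&(np.linalg.norm(X-c,axis=-1)<.3)&(X[...,2]>.025)
q=Q[near]; r=cv2.minAreaRect(q[:,:2].astype(np.float32)); print("deck rect",r,np.percentile(q[:,0],[0,.5,99.5,100]),np.percentile(q[:,1],[0,.5,99.5,100]))
for nm,QQ,im in(("top",Q,img),("scene",QS,s['p'])):
    dark=(im.max(-1)<70)&(QQ[...,2]>.025)&(QQ[...,2]<.085)&(np.linalg.norm(QQ[...,:2],axis=-1)<.12)
    k=QQ[dark]; print(nm,len(k),np.percentile(k,[2,50,98],axis=0).round(4)); vv,uu=np.nonzero(dark); print(uu.min(),uu.max(),vv.min(),vv.max())
np.savez("fr.npz",c=c,R=R)
# rectified view of the deck plane z=7mm, 0.5mm/px
i=robot.camera_info("top"); g=np.mgrid[-.03:.15:.0004,-.1:.1:.0004]
f,cx,cy,Rc,t=cam(i)
zs=np.median(Q[(np.abs(Q[...,0])<.2)&(np.abs(Q[...,1])<.1)&(Q[...,2]>.004)&(Q[...,2]<.02)],axis=0); print("plate z?",zs)
W=c+g[0][...,None]*R[:,0]+g[1][...,None]*R[:,1]+zs[2]*R[:,2]
C=W@Rc.T+t; o=cv2.remap(img,(C[...,0]/C[...,2]*f+cx).astype(np.float32),(C[...,1]/C[...,2]*f+cy).astype(np.float32),2)
cv2.imwrite("pics/rect.png",o[...,::-1])
h=Q[...,2][(Q[...,0]>-.05)&(Q[...,0]<.1)&(np.abs(Q[...,1])<.08)]; print(np.histogram(h,np.arange(-.004,.03,.002)))
E
```

```text
n [ 0.49618162 -0.81209418  0.30709421] slope 72.11579913249331 141 rms 0.0008305017586919753 ex [-0.16011122  0.262052    0.95167912] ey [-8.53327722e-01 -5.21374913e-01 -2.77555756e-17]
deck rect ((-0.008172784000635147, -0.01644960790872574), (0.16730642318725586, 0.014772358350455761), 85.46015930175781) [-0.01806512 -0.01646384  0.00385572  0.00535664] [-0.1000345  -0.09883287  0.06645549  0.06716393]
top 94 [[-0.0751 -0.0707  0.0256]
 [-0.0584  0.0701  0.0393]
 [ 0.0712  0.1032  0.0779]]
332 396 238 291
scene 639 [[-0.0789 -0.0894  0.0253]
 [-0.0658  0.0031  0.0397]
 [ 0.0642  0.0396  0.0786]]
301 382 276 370
plate z? [-0.00632303  0.01112166  0.01201827]
(array([53, 53, 53, 54, 53, 54, 53, 52, 53, 57, 53, 53, 55, 55, 52, 54]), array([-0.004, -0.002,  0.   ,  0.002,  0.004,  0.006,  0.008,  0.01 ,
        0.012,  0.014,  0.016,  0.018,  0.02 ,  0.022,  0.024,  0.026,
        0.028]))
```

View pics/rect.png

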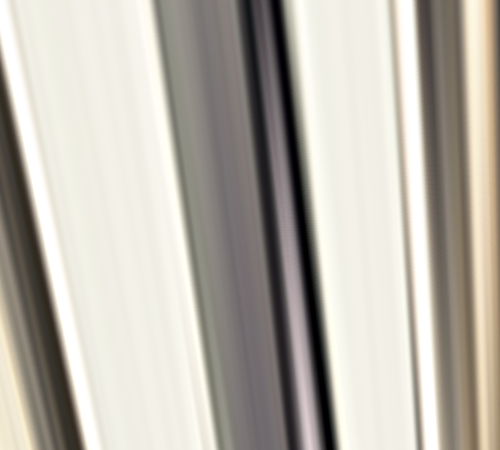

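That plane fit is wrong: it took in the deck's front edge, which the 72° slope gives away. I'll use the known 30° slope in a RANSAC fit over the white deck points.

```bash
cat > frame.py <<'E'
from rig import robot
import numpy as np,cv2
from h import *
z=np.load("top0.npz");X=np.load("topX.npy");img=z['p']
s=np.load("scene0.npz");XS=np.load("sceneX.npy")
box=(X[...,0]>.4)&(X[...,0]<.66)&(X[...,1]>-.02)&(X[...,1]<.24)&(X[...,2]>.03)&(X[...,2]<.13)&(img.min(-1)>150)
P=X[box]; rng=np.random.default_rng(0); best=0
for _ in range(3000):
    a=P[rng.choice(len(P),3,False)]; n=np.cross(a[1]-a[0],a[2]-a[0]); l=np.linalg.norm(n)
    if l<1e-5: continue
    n/=l; n*=np.sign(n[2])
    if abs(np.degrees(np.arccos(n[2]))-30)>5: continue
    k=np.abs((P-a[0])@n)<.002
    if k.sum()>best: best=k.sum(); K=k
P=P[K]; c=P.mean(0); n=np.linalg.svd(P-c)[2][2]; n*=np.sign(n[2])
slope=np.degrees(np.arccos(n[2])); yaw=np.arctan2(-n[1],-n[0])
h=np.array([np.cos(yaw),np.sin(yaw),0]); ex=h*np.cos(np.pi/6)+np.array([0,0,.5]); ez=-h*.5+np.array([0,0,np.cos(np.pi/6)])
R=np.c_[ex,np.cross(ez,ex),ez]; Q=(X-c)@R; QS=(XS-c)@R
E
python3 - <<'E'
from frame import *
print("slope",slope,"yaw",np.degrees(yaw),len(P),c)
near=(np.abs(Q[...,2])<.003)&(np.linalg.norm(X-c,axis=-1)<.25)&(img.min(-1)>120)
l,lab,st,_=cv2.connectedComponentsWithStats(near.astype(np.uint8)); near=lab==1+st[1:,4].argmax()
q=Q[near]; r=cv2.minAreaRect(q[:,:2].astype(np.float32)); print("deck rect",r,np.percentile(q[:,:2],[0,.5,99.5,100],axis=0))
for nm,QQ,im in(("top",Q,img),("scene",QS,s['p'])):
    dark=(im.max(-1)<70)&(QQ[...,2]>.025)&(QQ[...,2]<.085)&(np.linalg.norm(QQ[...,:2],axis=-1)<.12)
    l,lab,st,_=cv2.connectedComponentsWithStats(dark.astype(np.uint8),connectivity=8); dark=lab==1+st[1:,4].argmax()
    k=QQ[dark]; print(nm,len(k),np.percentile(k,[2,50,98],axis=0).round(4)); vv,uu=np.nonzero(dark); print(uu.min(),uu.max(),vv.min(),vv.max())
i=robot.camera_info("top"); g=np.mgrid[.12:-.1:-.0004,-.12:.12:.0004]
f,cx,cy,Rc,t=cam(i); zs=.008
W=c+g[0][...,None]*R[:,0]+g[1][...,None]*R[:,1]+zs*R[:,2]
C=W@Rc.T+t; o=cv2.remap(img,(C[...,0]/C[...,2]*f+cx).astype(np.float32),(C[...,1]/C[...,2]*f+cy).astype(np.float32),2)
cv2.imwrite("pics/rect2.png",o[...,::-1])
h=Q[...,2][(Q[...,0]>-.06)&(Q[...,0]<.06)&(np.abs(Q[...,1])<.08)]; print(np.histogram(h,np.arange(-.004,.03,.002))[0])
E
```

```text
slope 30.27754648891824 yaw -67.20390243640901 1231 [0.50909749 0.10583961 0.05862557]
deck rect ((0.017857424914836884, 0.020783312618732452), (0.14348416030406952, 0.16572801768779755), 0.4330926239490509) [[-0.0544748  -0.06208241]
 [-0.05360661 -0.06124934]
 [ 0.08571765  0.09813136]
 [ 0.09019768  0.10314569]]
top 65 [[-0.0086 -0.0243  0.0458]
 [ 0.0058 -0.0161  0.0658]
 [ 0.0113 -0.0022  0.0705]]
347 359 268 277
scene 239 [[-0.0041 -0.0264  0.0363]
 [ 0.0072 -0.02    0.0511]
 [ 0.0123 -0.0058  0.0655]]
298 315 275 295
[269 630 655 244 101  84 155 120  44  17  33  49  30  11   6   2]
```

View pics/rect2.png

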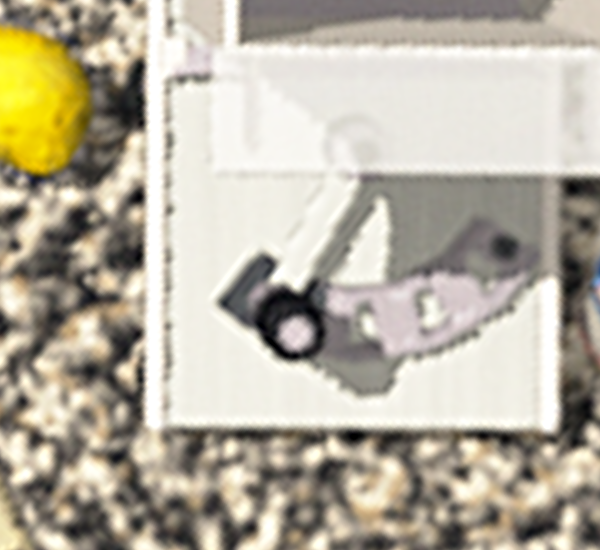

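The rectified view (0.4 mm/px, deck axes) matches the given sizes. The deck is 164 mm wide, with its lower edge at row 430 and the pivot ring at (352,145). The knob is near (293,325). The first two strip holes are at (368,320) and (430,310), both about 70 mm from the pivot, which puts hole 1 at about 0.58 rad. Next I'll refine this and check the guard clearance and IK.

Run:
```python
from frame import *
piv=np.array([-.054+.115,.0208])
def sel(QQ,x0,x1,y0,y1,z0,z1): return QQ[(QQ[...,0]>x0)&(QQ[...,0]<x1)&(QQ[...,1]>y0)&(QQ[...,1]<y1)&(QQ[...,2]>z0)&(QQ[...,2]<z1)]
k=sel(Q,-.02,.02,-.035,.01,.064,.085); print("knobtop",len(k),k.mean(0),k.min(0),k.max(0))
ks=sel(QS,-.02,.02,-.035,.01,.040,.085); print("scene knob",np.percentile(ks,[1,50,99],axis=0).round(4))
for n,QQ in(("top",Q),("scene",QS)):
    g=sel(QQ,-.05,.2,-.09,.13,.125,.16); print(n,"guard",len(g),len(g) and np.percentile(g,[1,50,99],axis=0).round(4))
p=sel(Q,-.02,.03,.012,.06,.005,.015); print("plate z",np.percentile(p[:,2],[10,50,90]))
# ring centroid by ray onto knob-top plane
i=robot.camera_info("top"); top=(Q[...,2]>.064)&(Q[...,2]<.085)&(np.abs(Q[...,0])<.03)&(Q[...,1]>-.04)&(Q[...,1]<.015)
# holes: pixels inside strip annulus with depth at deck level
r=np.hypot(Q[...,0]-piv[0],Q[...,1]-piv[1])
for zp in(.008,.0105):
  o,_=ray(i,0,0); oq=(o-c)@R
  t=(oq[2]-zp)/(oq[2]-Q[...,2]); W=oq+(Q-oq)*t[...,None]   # pixel rays on plate plane
  d=W[...,:2]-piv; r=np.hypot(d[...,0],d[...,1]); a=.5+np.arctan2(d[...,1],-d[...,0])
  m=(r>.064)&(r<.076)&(a>.3)&(a<1.6)
  w=(img.min(-1).astype(float))[m]; aa=a[m]; bb=np.arange(.3,1.6,.05); ix=np.digitize(aa,bb)
  print(zp,[(round(bb[j-1]+.025,3),int(np.mean(w[ix==j])),round(float(np.mean(Q[...,2][m][ix==j]))*1e3,1)) for j in range(1,len(bb)) if (ix==j).any()])
  hm=m&(img.min(-1)>205); 
  n,l,st,ce=cv2.connectedComponentsWithStats(hm.astype(np.uint8))
  for j in range(1,n): print(st[j],a[l==j].mean().round(3),r[l==j].mean().round(4))
for sg in(1,-1):
  T=np.c_[sg*R[:,0],-sg*R[:,1],-R[:,2]]
  for hgt in(.2,.036): 
    b=c+R@np.array([0,-.013,hgt]); print(sg,hgt,b.round(3),np.round(robot.ik(b,T),1) if robot.ik(b,T) is not None else None)
```

```text
knobtop 86 [ 0.00012571 -0.01380441  0.06848853] [-0.01124199 -0.02476118  0.06417715] [ 0.0110062  -0.00187652  0.07284529]
scene knob [[-0.0073 -0.0267  0.0404]
 [ 0.0069 -0.0204  0.0537]
 [ 0.0126 -0.0048  0.0671]]
top guard 2016 [[ 0.0712 -0.0521  0.1269]
 [ 0.0989  0.0193  0.1445]
 [ 0.1653  0.0933  0.1485]]
scene guard 1156 [[ 0.0767 -0.054   0.1252]
 [ 0.158  -0.0184  0.1346]
 [ 0.167   0.0905  0.1429]]
plate z [0.00688201 0.00972478 0.01244047]
0.008 [(np.float64(0.325), 61, 27.6), (np.float64(0.375), 112, 9.7), (np.float64(0.425), 137, 10.0), (np.float64(0.475), 142, 7.0), (np.float64(0.525), 138, -1.2), (np.float64(0.575), 182, 0.1), (np.float64(0.625), 190, 6.6), (np.float64(0.675), 200, 9.9), (np.float64(0.725), 200, 10.2), (np.float64(0.775), 203, 10.8), (np.float64(0.825), 200, 9.4), (np.float64(0.875), 173, 1.9), (np.float64(0.925), 178, -0.2), (np.float64(0.975), 208, 0.3), (np.float64(1.025), 191, 9.1), (np.float64(1.075), 201, 10.6), (np.float64(1.125), 204, 10.4), (np.float64(1.175), 188, 8.7), (np.float64(1.225), 171, 7.9), (np.float64(1.275), 125, 0.7), (np.float
[... 849 characters left out ...]
), 204, 10.4), (np.float64(1.175), 194, 9.1), (np.float64(1.225), 173, 8.3), (np.float64(1.275), 125, 0.7), (np.float64(1.325), 130, 0.1), (np.float64(1.375), 125, 10.8), (np.float64(1.425), 95, 11.4), (np.float64(1.475), 67, 14.4), (np.float64(1.525), 67, 11.4)]
[334 248   4   3   4] 1.153 0.0676
[334 254   4   4  11] 0.963 0.0724
[341 258   1   1   1] 0.783 0.0641
[341 263   3   3   5] 0.598 0.0712
[348 265   1   1   1] 0.415 0.0642
1 0.2 [0.458 0.193 0.232] [ 62.9   9.  -30.2  23.6 -72.7 -51.6]
1 0.036 [0.49  0.117 0.09 ] [ 53.1  16.4 -45.6  34.5 -49.7 -57.9]
-1 0.2 [0.458 0.193 0.232] [ 62.9   9.  -30.2  23.6 -72.7 128.4]
-1 0.036 [0.49  0.117 0.09 ] [ 53.1  16.4 -45.6  34.5 -49.7 122.1]
```

The numbers are consistent: plate top at 10 mm, knob axis at (0, −13) mm, hole 1 at about 0.555 rad, and the guard edge 30 mm clear of the gripper body. I'll approach and grip now.

```bash
cat > g.py <<'E'
from rig import robot
import numpy as np
from frame import c,R
PIV=np.array([.061,.0208]); ORI=np.c_[R[:,0],-R[:,1],-R[:,2]]
def at(a,h):  # TCP with knob at lever angle a, TCP h over plate top
    th=a-.5; return c+R@np.array([PIV[0]-.07*np.cos(th),PIV[1]+.07*np.sin(th),.010+h])
def st(m): print(m,"t",round(robot.read_t(),2),"F deck",(R.T@robot.read_force()).round(1),"grip",round(robot.read_grip_width()*88,1),"pos",(R.T@(robot.read_position()-c)*1e3).round(1))
E
python3 - <<'E'
from g import *
robot.goto(at(0,.19),ORI); st("pre")
robot.move_gripper(.6)
robot.servo_line(at(0,.026),speed=.1); st("down")
robot.move_gripper(0); st("grip")
robot.servo_line(at(0,.026+.0135),speed=.03); st("pulled")
import cv2; p,d=robot.grab_frame("scene"); cv2.imwrite("pics/p1.png",cv2.resize(p[170:400,250:450,::-1],None,fx=2.5,fy=2.5))
E
```

```text
pre t 1.74 F deck [-0.2  0.3 -0. ] grip 87.8 pos [ -1.1 -12.3 200.5]
down t 4.33 F deck [ 0.4 -0.5 -0.7] grip 52.5 pos [ -0.6 -12.4  36.5]
grip t 4.92 F deck [-0.7  0.3  0.5] grip 23.4 pos [ -0.5 -12.7  36.1]
pulled t 5.52 F deck [ 2.1  2.4 -7.5] grip 22.9 pos [ -0.3 -13.1  49.3]
```

View pics/p1.png

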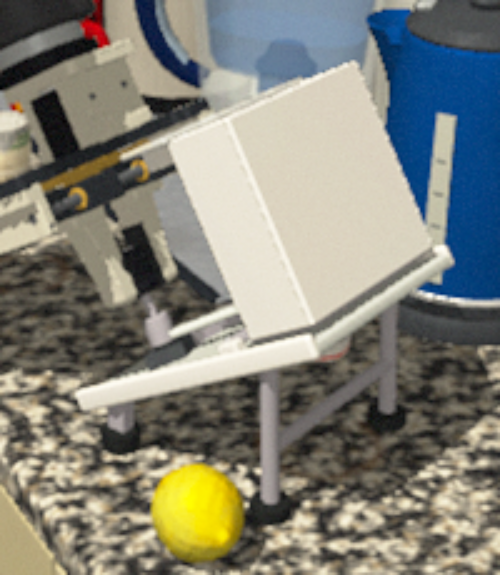

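The fingers hold the knob (crop (140,255)) and the plunger stem shows below it. The spring pull reads 7.5 N, which fits a pull of 11–13 mm. Now I'll swing along the arc to 0.40 rad, checking force.

Run:
```python
from g import *
for a in np.arange(.05,.401,.05):
    robot.servo_line(at(a,.0395),speed=.03)
    F=R.T@robot.read_force()
    if np.hypot(F[0],F[1])>25: print("STOP",a); break
st(f"a={a:.2f}")
robot.servo_line(at(a,.0335),speed=.03)  # spring gently lowered to about 0.007
st("low")
robot.move_gripper(.40); st("open")
```

```text
a=0.40 t 7.7 F deck [-6.1 -6.3 -7.8] grip 23.0 pos [-8.8 10.8 47.6]
low t 8.05 F deck [ -6.1 -12.8   6.5] grip 23.3 pos [-8.8 11.5 43. ]
open t 8.54 F deck [0.3 0.  0.3] grip 34.9 pos [-8.6 14.  43.6]
```

Run:
```python
from g import *
# the -y finger trails the tool centre by 17.5 mm, the knob radius is 12 mm
for a in np.arange(.42,.76,.02):
    robot.servo_line(at(a,.030),speed=.03)
    F=R.T@robot.read_force(); p=R.T@(robot.read_position()-c)
    print(round(a,2),"lag mm",round((.0208+.07*np.sin(a-.5)-p[1])*1e3,1),F.round(1),"knob a~",round(.5+np.arcsin((p[1]-.0055-.0208)/.07),3))
    if np.hypot(F[0],F[1])>14: break
st("end")
```

```text
0.42 lag mm 0.1 [-0.2 -0.2 -0.2] knob a~ 0.339
0.44 lag mm -0.1 [-0.1 -0.1  0.2] knob a~ 0.363
0.46 lag mm -0.1 [-0.2  0.1  0.2] knob a~ 0.382
0.48 lag mm 0.4 [-0.  -3.7  1.3] knob a~ 0.395
0.5 lag mm -0.4 [-0.3  1.  -0.3] knob a~ 0.427
0.52 lag mm 0.3 [-2.  -3.3  1.6] knob a~ 0.437
0.54 lag mm -0.5 [-0.3  1.1  0.1] knob a~ 0.469
0.56 lag mm -0.3 [-0.1 -0.7  0.2] knob a~ 0.486
0.58 lag mm -0.1 [ 0.1 -0.4  0. ] knob a~ 0.503
0.6 lag mm -0.1 [-0.5  0.3  0.5] knob a~ 0.522
0.62 lag mm 0.0 [ 0.6  0.2 -0.5] knob a~ 0.541
0.64 lag mm -0.1 [ 0.4  0.1 -0.3] knob a~ 0.562
0.66 lag mm 0.2 [-1.3 -2.5  0.9] knob a~ 0.578
0.68 lag mm 1.1 [-2.3 -7.8  5.1] knob a~ 0.584
0.7 lag mm 2.1 [ -4.5 -12.2   7.3] knob a~ 0.59
0.72 lag mm 3.1 [ -6.4 -16.7  10.3] knob a~ 0.595
end t 12.57 F deck [ -6.4 -16.7  10.3] grip 35.0 pos [-7.  32.9 39. ]
```

The lever hit a hard stop at about 0.58 rad, which is the far side of a hole centred near 0.56, as measured. I'll back the finger off, withdraw square to the deck, and check by camera.

Run:
```python
from g import *
import cv2
robot.servo_line(at(.57,.030),speed=.05); st("centred")
robot.move_gripper(.6)
robot.servo_line(at(.57,.19),speed=.12); st("out")
robot.goto(np.array([.35,.45,.3]),ORI); st("clear")
from h import *
ims=[]
for n in("top","scene"):
    p,d=robot.grab_frame(n); Q=(cloud(robot.camera_info(n),d)-c)@R
    m=(np.abs(Q[...,0]+.008)<.03)&(Q[...,1]>-.04)&(Q[...,1]<.08)&(Q[...,2]>(.055 if n=="top" else .03))&(Q[...,2]<.1)&(p.max(-1)<90); k=Q[m]
    print(n,len(k),np.percentile(k,[2,50,98],axis=0).round(4))
    t=Q[(np.abs(Q[...,0]+.008)<.02)&(Q[...,1]>.0)&(Q[...,1]<.05)&(Q[...,2]>.06)&(Q[...,2]<.1)]; print("top pts",len(t),t.mean(0),t.min(0),t.max(0))
    ims.append(cv2.resize(p[170:320,280:430,::-1],(400,400)))
cv2.imwrite("pics/end.png",np.hstack(ims))
```

```text
centred t 12.93 F deck [-0.2  0.9  0.2] grip 35.2 pos [-8.9 26.2 40.4]
out t 14.97 F deck [-0.4  0.2 -0.1] grip 53.0 pos [ -8.7  25.3 199.3]
clear t 16.07 F deck [-0.3 -0.9 -0.1] grip 53.1 pos [-206.7  -13.3  397.6]
top 62 [[-0.0178  0.0141  0.0572]
 [-0.0037  0.0225  0.0672]
 [ 0.0032  0.0365  0.0714]]
top pts 94 [-0.00823338  0.02463738  0.06773147] [-0.02055977  0.01324465  0.06121216] [0.00332701 0.03744188 0.07301851]
scene 226 [[-0.0131  0.0128  0.0363]
 [-0.0016  0.0188  0.0517]
 [ 0.0039  0.0325  0.0665]]
top pts 57 [-0.00397354  0.02045791  0.06386375] [-0.01794971  0.01137483  0.06018865] [0.00314079 0.033355   0.06751481]
```

View pics/end.png

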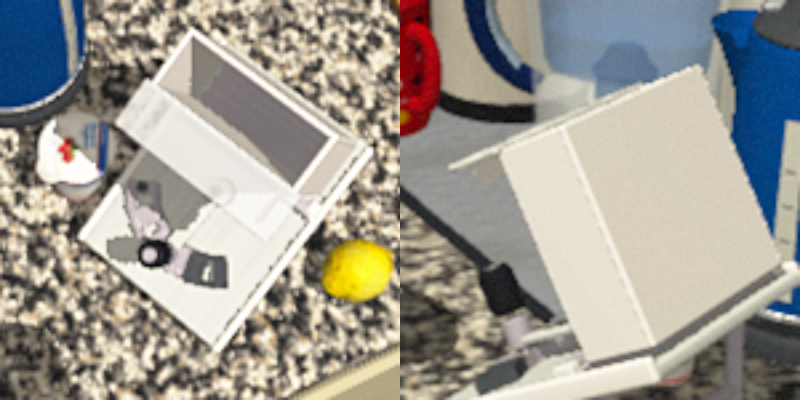

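The knob (top crop (153,252), scene crop (505,290)) now sits at about 0.555 rad. It stands at the same height as when home at the start (within 1 mm, against 7 mm if it rested on the plate). The lemon and tub are undisturbed, and the arm is clear.

```bash
python3 -c "
from rig import robot
print(robot.job_done(), robot.read_t())"
```

```text
the job is handed in; nothing more can be done
the job is handed in; nothing more can be done
```

The pin is home in the first strip hole (lever at about 0.555 rad), the arm is clear of everything, and the job was handed in shortly after 16 s on the robot's clock; no pass or fail result came back.

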